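# Stack the carton and hold the bolted store gate ajar

## Task

I want to stow the cartons in the clear store cage: put the lone teal carton squarely on top of the carton column, long side along long side, without shifting the column. Then open the cage for me: its bolt sags behind the bent-up lip of the keeper, so lift the bolt by its red handle while you draw it fully back, and with the same handle swing the spring-closed gate about a hand's width ajar (some 25 to 30 degrees). Finish holding the handle, keeping the gate ajar, do not let go; leave everything else alone.

Things in the scene. Friction and masses are not known exactly. Their poses are not given: they have to be found in the camera images.
- base_carton: red closed carton, 90 (x) x 130 (y) x 50 high (mm), the bottom of the column at the right; origin at the centre of its underside, y along its long side. Not to be moved
- mid_carton: teal closed carton, 60 (x) x 155 (y) x 52 high (mm), lying square and loose on the red carton (its top is 102 above the worktop); origin at the centre of its underside, y along its long side
- carton: the other teal carton, same size, about 0.1 to 0.2 kg, lying flat and alone on the worktop at the left; origin at the centre of its underside, y along its long side. Grip it across its 60 mm width
- cage: fixed store cage of clear panes in an aluminium frame, 180 (x) x 240 (y) x 150 high, three bottles inside; it carries the gate and bolt; origin at the centre of its underside; its front (the gate) faces its -x. On top of its left front post, round x -90, y +107 in its frame, sits the steel keeper: two upright cheeks (to height 184) before and behind the bolt head and, towards the gate, a bent-up lip 6 thick (y 93 to 99) whose top is at height 159.5
- gate_hinge (a point): point on the gate's upright hinge axis at the gate's top edge (height 150), at the front right of the cage (x -90, y -100 in the cage frame); its axes turn with the gate: y runs along the gate from hinge to bolt head, x through the gate (parallel to the cage's x when shut). The gate reaches 190 mm from the hinge
- handle_grip (a point): point to grip on the bolt's red upright handle, a rounded bar 12 (x) x 20 (y) thick that stands from height 170 to 235 with the bolt down; the point lies on its axis, 20 below its upper end, at height 215 with the bolt down, 118 from the hinge along the gate with the bolt shot; axes as the gate's. Moves with slide, lift and gate. The steel staples beside it are 187 high, so grip above that
- gate (a joint): angle of the gate (rad): 0 shut, grows as its bolt end swings towards the robot (the cage's -x) about the hinge, seen from above counterclockwise by this angle; stops at 1.2. A spring always closes it: about 0.25 N m when shut, 0.5 N m at 0.5 rad
- bolt_slide (a joint): how far the bolt is drawn (m): 0 shot, 0.045 fully drawn; drawing moves it along the gate towards the hinge (the gate's -y). Friction about 1.5 N, no spring. The brass head (22 x 14 x 26 high) is past the keeper and free from about 0.024
- bolt_lift (a joint): how far the bolt is lifted in its worn staples (m): 0 sagging by its own weight (about 3 N), stops at 0.012. While it sags, the head's shoulder meets the keeper's lip after 3 mm of drawing; it passes over the lip only when lifted more than 7.5 mm (aim for 9 to 11)
- timer: small white bench timer, 47 x 66 x 57, right of the work; leave alone
- rack: green tube rack, 84 x 122 x 42, at the right; leave alone
- marker: white marker pen with blue band, 139 long, at the right; leave alone

How it is judged:
By the outcome, as a careful person would: the job done as asked, in the order asked, and still so for the second after the job is handed in, while the arm keeps its last pose, push and grip.
It also fails if it takes over 48 s, if anything falls off the work surface, if the arm or the gripper's body presses on something with over 40 N, if the wrist force passes 120 N, or if a joint passes its speed limit or range.

## Robot

A 6-joint arm with a two-finger parallel gripper is mounted at the origin on a cart in front of the work surface, level with it; the furniture and walls round the work are solid. World frame = base frame: x ahead of the robot, y to its left, z up, the work surface at z = 0. Lengths are in m, angles in degrees, forces in N, time in s.
With the tool pointing down it reaches from about 0.35 to 0.875 m from the base axis. Payload 4.2 kg.
Tool frame: the origin (TCP) lies at the very end of the fingers, on their centre line; the grasp point (between the pads) lies 19 mm behind it; z points along the fingers, x is the direction in which the jaws open and shut, and the axes are right-handed (so a half turn about z gives the same grasp; the last joint's range is limited). The gripper opens to 87 mm and grips with 3 to 60 N. Pads are 19 mm wide; open, the fingers measure 117 mm over their backs; the gripper's body (75 mm by 190 mm) begins 51 mm behind the grasp point.
Start: joints at [-54.167, 22.042, 0.453, 0, -68.411, -14.817], TCP at [0.224, -0.583, 0.202] pointing down, gripper open.
Joint ranges: [-179.83, 179.83], [-69.29, 118.12], [-61.27, 80.66], [-181.25, 117.63], [-171.15, -9.14], [-177.46, 177.46]. Speed limits (degrees/s): [159.86, 159.86, 180, 180, 180, 180].

## Interface

Orientations are given as a 3x3 rotation matrix whose columns are the frame's x, y, z axes.
In Python, from station import r gives the robot as it stands.
- The arm moves only by the shell command python3 -m jog 'ROWS' [OPENING]. ROWS is JSON, a list of rows, each a list of 2 entries, a list of its own where there are three numbers: the shift along the tool's x, y, z in m, then the turn, a rotation vector about the tool's x, y, z in units of 5 degrees (1.0 is 5 degrees). A call has exactly 10 rows; each row is the pose to reach, as a shift and turn from the pose commanded when the call began, along the tool's axes at that moment; what a row does not reach only later rows make up. A row lasts 1/12 s, in which the tool goes at most 41.7 mm and 7.16 degrees, less where a joint would pass 70% of its speed; a pose out of reach is approached as far as the arm can. A call with a gripper value outside its range is refused whole. OPENING is the finger opening in m, from 0 to 0.087, set as the call begins (- or left out, the last holds). The fingers move at their own pace and stop on an object; the grip force is fixed at half the most. Time passes only in rows, so rows that repeat a pose let the fingers close, or fill a call up. It gives the time, the measured TCP pose, the force and the opening at its end, in the units of the state.
- r.sense(): the state, without advancing time (a new reading comes with each control period).
- r.capture(name): name is "side" or "top"; returns (picture, depth): 384x512x3 uint8, blue, green, red; 384x512 float32, m along the optical axis (not along the pixel's ray), 0 where there is no reading.
- r.calibration(name): a dict with "fx", "fy", "cx", "cy" (pixels), "k1" (the pictures are not rectified: a ray, as slopes to the right and down, at radius r is drawn at 1 + k1 r^2 times it, then the intrinsics apply), "R" (3x3) and "t" (3): a world point X has camera coordinates R X + t. Camera axes: x right, y down, z forward; pixel columns grow to the right and rows downward; lengths in m; the calibration is good to about 2 mm. A picture is of the moment at which its call begins. calibration takes no time and is no camera call.
- r.finish_job(): hands the job in, once; it reports no verdict.
Trained networks look in the newest picture that a camera, given by its name, has taken for a name from the list of things; names that differ only in an ending like _2 or _b are one class to them, and where a whole thing is asked for, a point or a joint stands for the part that bears it (a point fixed in the world has none). Each returns a list of dicts, best first, with "confidence" (0 to 1); they miss things now and then, are a little off and sometimes report something else, mostly with a low value. They report only what shows in the picture. A call takes as long as a camera call.
- r.cut_out(query, camera): "region" (384x512 bool, what is visible of it) and "uv" ([column, row] in pixels, amid what is visible of it).
The state is a dict: "time_s": time; "joints": joint angles; "joint_velocities": joint speeds; "effort": joint torques, N m; "tcp_pos": TCP position; "ee_rot": TCP orientation; "wrist_force": force on the tool from outside, world axes, zero at the start; "moment": the same for the moment, N m; "gripper_width": opening from 0.0 (shut) to 1.0 (fully open).
Only numpy, scipy, OpenCV 4.12 (cv2) and the standard library are available. Lean on these libraries where they do the work, as an engineer would, in place of code of your own. Each camera call takes 0.05 s, during which the arm holds its last target.

## Working session

There is one attempt and no reset: what is moved stays moved. The work goes in short steps, Python scripts to look and compute and a shell command to move; the robot and the scene stay as the last step left them, time stands still between calls to the robot, and variables do not carry over. Pictures are saved under pics/ and viewed, and the job is handed in when it is done.

```bash
ls; mkdir -p pics; python3 - <<'E'
from station import r
import cv2,json
print({k:v for k,v in r.sense().items()})
for n in("side","top"):
    p,d=r.capture(n); cv2.imwrite(f"pics/{n}0.png",p)
    print(n,r.calibration(n))
E
```

```text
pics
{'time_s': 0.0, 'joints': array([-5.41683272e+01,  2.20886726e+01,  3.77688945e-01, -2.96286992e-02,
       -6.84113051e+01, -1.48165503e+01]), 'joint_velocities': array([-0.01248128, -0.02816977,  0.00027896, -0.05489448,  0.01067499,
       -0.01336807]), 'effort': array([-4.01527166e-05, -3.90666103e+01,  1.87400204e+01,  4.21988279e+00,
        1.08742638e-02, -2.04667986e-04]), 'tcp_pos': array([ 0.22390764, -0.58279835,  0.20076573]), 'ee_rot': array([[-3.58435306e-01,  9.33554172e-01, -8.59589854e-04],
       [ 9.33552008e-01,  3.58436328e-01,  2.01184529e-03],
       [ 2.18627480e-03, -8.13554506e-05, -9.99997607e-01]]), 'wrist_force': array([-0.50734472, -0.02347057,  0.52154077]), 'moment': array([-0.00348078, -0.02044815, -0.02925843]), 'gripper_width': 1.0009734047576484}
side {'fx': 377.3276223067489, 'fy': 377.3276223067489, 'cx': 256.4819016789353, 'cy': 186.92232972137896, 'k1': 0.024417870515286638, 'R': array([[ 0.94607056, -0.32359006,  0.0154911 ],
       [-0.18391235, -0.57583491, -0.79661183],
       [ 0.26669598,  0.750802  , -0.60429266]]), 't': array([-0.56266071,  0.15164938,  1.25828358])}
top {'fx': 416.31141880537774, 'fy': 416.31141880537774, 'cx': 254.8500718942494, 'cy': 185.37165658420116, 'k1': -0.11894885919656636, 'R': array([[ 0.02873206, -0.99958552,  0.00180611],
       [-0.99020648, -0.02870933, -0.13662687],
       [ 0.1366221 ,  0.00213715, -0.99062093]]), 't': array([-0.15516253,  0.56807583,  1.55739465])}
```

View pics/side0.png

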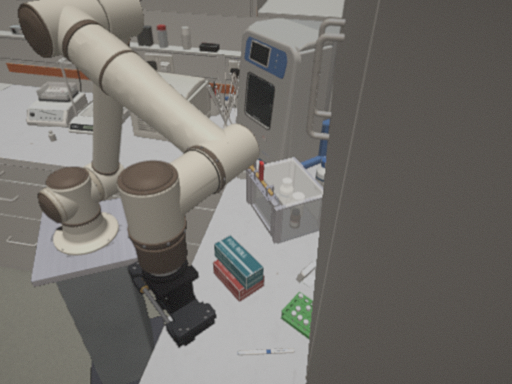

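View pics/top0.png

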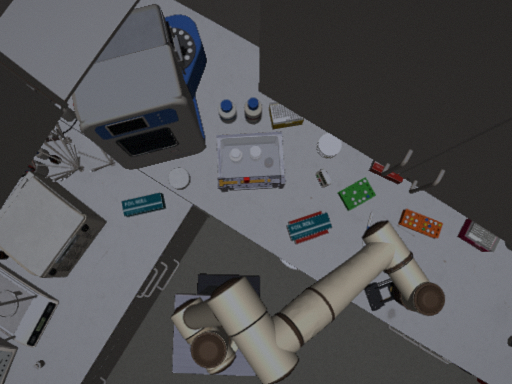

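The top view shows the lone teal carton at about (143,204), the column at (310,227), the cage at (250,160) and the red handle near (247,180). The side view shows the column at (238,268) and the handle at (261,170).

```bash
cat > h.py <<'E'
import numpy as np, cv2
from station import r
def rays(n,uv):
    c=r.calibration(n); K=np.array([[c['fx'],0,c['cx']],[0,c['fy'],c['cy']],[0,0,1]])
    p=cv2.undistortPoints(np.asarray(uv,float).reshape(-1,1,2),K,np.array([c['k1'],0,0,0.])).reshape(-1,2)
    return np.c_[p,np.ones(len(p))],c
def back(n,uv,z):   # depth along optical axis
    s,c=rays(n,uv); return (s*np.asarray(z).reshape(-1,1)-c['t'])@c['R']
def atz(n,uv,h):
    s,c=rays(n,uv); d=s@c['R']; o=-c['t']@c['R']
    return o+d*((h-o[2])/d[:,2])[:,None]
def proj(n,X):
    c=r.calibration(n); X=np.atleast_2d(X)@c['R'].T+c['t']
    s=X[:,:2]/X[:,2:]; s=s*(1+c['k1']*(s**2).sum(1,keepdims=True))
    return s*[c['fx'],c['fy']]+[c['cx'],c['cy']]
def rect(P): # min area rect in xy
    (cx,cy),(w,h),a=cv2.minAreaRect((P[:,:2]*1000).astype(np.float32))
    if w>h: a+=90; w,h=h,w
    # a: direction of short side (deg); long side= a+90
    return np.round([cx,cy,w,h,a],1)
E
python3 - <<'E'
from h import *
for n in("top","side"):
    p,d=r.capture(n); np.save(f"pics/{n}_d.npy",d); vis=p.copy()
    for q in("carton","mid_carton","base_carton","cage","gate_hinge","handle_grip","gate","bolt_slide"):
        for o in r.cut_out(q,n):
            if o['confidence']<.2: continue
            m=o['region']; v,u=np.nonzero(m&(d>0)); 
            if len(v)==0: print(n,q,'nodepth',o['uv']);continue
            P=back(n,np.c_[u,v],d[v,u])
            print(n,q,round(o['confidence'],2),np.round(o['uv']),m.sum(),'med',np.round(np.median(P,0),3),'z',np.round(np.percentile(P[:,2],[5,50,95]),3))
            np.save(f"pics/{n}_{q}_{int(o['uv'][0])}.npy",m)
    
E
ls pics
```

```text
top carton 0.64 [148. 203.] 716 med [0.485 0.283 0.053] z [0.025 0.053 0.059]
top carton 0.54 [249. 179.] 187 med [ 0.566 -0.105  0.172] z [0.153 0.172 0.236]
top mid_carton 0.65 [309. 227.] 700 med [ 0.418 -0.34   0.104] z [0.097 0.104 0.109]
top base_carton 0.69 [327. 178.] 190 med [ 0.61  -0.4    0.047] z [0.008 0.047 0.06 ]
top base_carton 0.62 [308. 234.] 208 med [ 0.397 -0.341  0.051] z [0.045 0.051 0.057]
top cage 0.85 [249. 163.] 3797 med [ 0.645 -0.118  0.151] z [0.026 0.151 0.17 ]
top gate_hinge 0.8 [252. 182.] 608 med [ 0.566 -0.125  0.154] z [0.024 0.154 0.195]
top handle_grip 0.47 [244. 178.] 143 med [ 0.565 -0.094  0.173] z [0.164 0.173 0.236]
top gate 0.63 [249. 182.] 674 med [ 0.566 -0.121  0.153] z [0.016 0.153 0.194]
top bolt_slide 0.74 [243. 179.] 189 med [ 0.566 -0.099  0.172] z [0.156 0.172 0.236]
side mid_carton 0.63 [240. 260.] 1506 med [ 0.418 -0.361  0.102] z [0.058 0.102 0.106]
side cage 0.87 [286. 198.] 4790 med [ 0.63  -0.177  0.148] z [0.021 0.148 0.167]
side cage 0.65 [271. 348.] 323 med [ 0.427 -0.582  0.009] z [-0.     0.009  0.014]
side gate_hinge 0.61 [261. 198.] 1193 med [ 0.568 -0.121  0.113] z [0.024 0.113 0.2  ]
side handle_grip 0.64 [259. 175.] 180 med [ 0.567 -0.115  0.175] z [0.165 0.175 0.233]
side gate 0.7 [263. 195.] 1104 med [ 0.568 -0.12   0.114] z [0.027 0.114 0.195]
side bolt_slide 0.67 [263. 173.] 196 med [ 0.567 -0.115  0.173] z [0.164 0.173 0.233]
side0.png
side_bolt_slide_263.npy
side_cage_270.npy
side_cage_286.npy
side_d.npy
side_gate_262.npy
side_gate_hinge_260.npy
side_handle_grip_258.npy
side_mid_carton_240.npy
top0.png
top_base_carton_308.npy
top_base_carton_327.npy
top_bolt_slide_242.npy
top_cage_249.npy
top_carton_148.npy
top_carton_249.npy
top_d.npy
top_gate_248.npy
top_gate_hinge_251.npy
top_handle_grip_243.npy
top_mid_carton_308.npy
```

```bash
python3 - <<'E'
import cv2
p=cv2.imread('pics/top0.png')
cv2.imwrite('pics/top_cage.png',cv2.resize(p[120:250,110:350],None,fx=3.3,fy=3.3,interpolation=cv2.INTER_CUBIC))
p=cv2.imread('pics/side0.png')
cv2.imwrite('pics/side_cage.png',cv2.resize(p[140:310,200:340],None,fx=3.5,fy=3.5,interpolation=cv2.INTER_CUBIC))
E
```

```text
(no output)
```

View pics/top_cage.png

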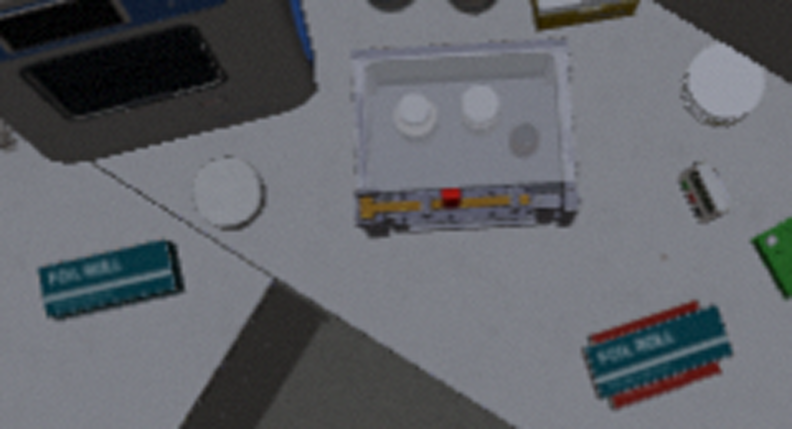

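View pics/side_cage.png

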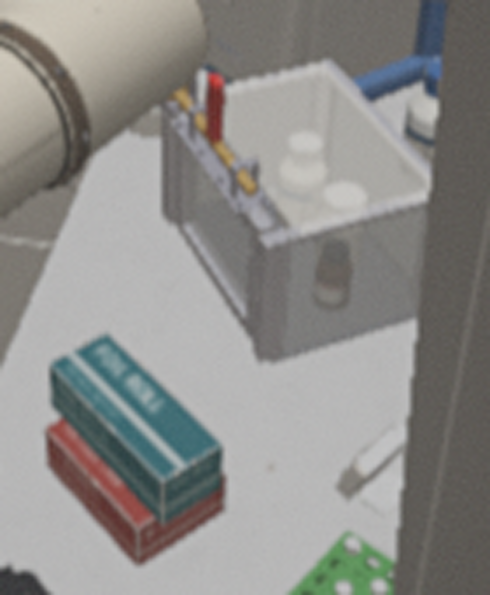

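```bash
python3 - <<'E'
from h import *
for n in("top","side"):
    c=r.calibration(n); print(n,'cam at',np.round(-c['t']@c['R'],3))
p=cv2.imread('pics/top0.png'); d=np.load('pics/top_d.npy')
from scipy.optimize import minimize
for name,f,h in(("carton","top_carton_148",.052),("mid","top_mid_carton_308",.102)):
    m=np.load(f'pics/{f}.npy'); mm=cv2.dilate(m.astype(np.uint8),np.ones((5,5)))>0
    hsv=cv2.cvtColor(p,cv2.COLOR_BGR2HSV); v,u=np.nonzero(mm)
    P=back("top",np.c_[u,v],d[v,u]); k=abs(P[:,2]-h)<.012
    print(name,'depth rect',rect(P[k]),'mask z plane',rect(atz("top",np.argwhere(m)[:,::-1],h)), 'zmed top',np.median(P[k][:,2]))
    # crisp rendering fit: teal-ness = min(b,g)-r  soft
    b,g,rr=[p[...,i].astype(float) for i in range(3)]
    print(np.round(p[v,u][len(v)//2]))
np.set_printoptions(suppress=True)
m=np.load('pics/top_bolt_slide_242.npy')
red=(p[...,2].astype(int)-p[...,1]>70)&(np.indices(m.shape)[0]>165)&(np.indices(m.shape)[0]<195)&(np.indices(m.shape)[1]>235)&(np.indices(m.shape)[1]<265)
v,u=np.nonzero(red); print('red top px',len(u),u.mean(),v.mean(),u.min(),u.max(),v.min(),v.max())
P=back("top",np.c_[u,v],d[v,u]); print(np.round(np.c_[u,v,P*1000])[:40])
s=cv2.imread('pics/side0.png'); ds=np.load('pics/side_d.npy')
I=np.indices(m.shape)
red=(s[...,2].astype(int)-s[...,1]>60)&(I[0]>150)&(I[0]<190)&(I[1]>245)&(I[1]<275)
v,u=np.nonzero(red);P=back("side",np.c_[u,v],ds[v,u]); print(np.round(np.c_[u,v,P*1000]))
E
```

```text
top cam at [ 0.354 -0.142  1.621]
side cam at [ 0.225 -1.039  0.89 ]
carton depth rect [486.1 289.5  61.6 157.6  15. ] mask z plane [483.8 285.   68.3 164.7  15.3] zmed top 0.05306687999141606
[135 128 126]
mid depth rect [ 418.9 -341.1   59.9  156.6   19.8] mask z plane [ 419.2 -339.9   60.8  160.3   19.1] zmed top 0.10363931118390528
[63 50  4]
red top px 17 246.11764705882354 178.41176470588235 244 248 177 180
[[ 245.  177.  573. -105.  236.]
 [ 246.  177.  573. -108.  233.]
 [ 247.  177.  572. -112.  238.]
 [ 248.  177.  573. -115.  238.]
 [ 244.  178.  569. -102.  236.]
 [ 245.  178.  570. -105.  234.]
 [ 246.  178.  569. -109.  237.]
 [ 247.  178.  569. -112.  241.]
 [ 248.  178.  570. -115.  233.]
 [ 244.  179.  566. -102.  235.]
 [ 245.  179.  566. -105.  235.]
 [ 246.  179.  566. -109.  237.]
 [ 247.  179.  566. -112.  234.]
 [ 248.  179.  566. -115.  238.]
 [ 245.  180.  563. -105.  234.]
 [ 246.  180.  563. -109.  230.]
 [ 247.  180.  563. -112.  234.]]
[[ 260.  161.  568. -101.  235.]
 [ 261.  161.  570. -105.  237.]
 [ 262.  161.  573. -107.  238.]
 [ 260.  162.  565. -110.  238.]
 [ 261.  162.  568. -110.  237.]
 [ 262.  162.  572. -109.  235.]
 [ 260.  163.  565. -111.  234.]
 [ 261.  163.  567. -115.  236.]
 [ 262.  163.  571. -113.  234.]
 [ 263.  163.  572. -117.  237.]
 [ 260.  164.  563. -116.  234.]
 [ 261.  164.  566. -115.  233.]
 [ 262.  164.  568. -119.  235.]
 [ 263.  164.  573. -117.  233.]
 [ 261.  165.  565. -118.  231.]
 [ 262.  165.  568. -119.  232.]
 [ 261.  166.  565. -120.  229.]
 [ 262.  166.  570. -114.  224.]
 [ 262.  174.  570. -116.  195.]
 [ 261.  175.  567. -117.  192.]
 [ 262.  175.  572. -113.  188.]
 [ 261.  176.  566. -118.  189.]
 [ 262.  176.  571. -114.  185.]
 [ 261.  177.  568. -114.  182.]
 [ 261.  178.  567. -118.  181.]]
```

```bash
python3 - <<'E'
from h import *
from scipy.optimize import minimize
p=cv2.imread('pics/top0.png'); d=np.load('pics/top_d.npy')
S=6
def box(x,y,a,w,l,z0,z1):
    c,s=np.cos(a),np.sin(a); X=[]
    for z in(z0,z1):
        for i in(-1,1):
            for j in(-1,1):
                X.append([x+c*i*w/2-s*j*l/2,y+s*i*w/2+c*j*l/2,z])
    return np.array(X)
for name,uv,x0,z0 in(("carton",(147,204),(.485,.287,15),0),("mid",(310,227),(.419,-.341,19.5),.05)):
    u0,v0=uv[0]-40,uv[1]-30
    c=p[v0:v0+60,u0:u0+80].astype(np.float32); c=cv2.resize(c,None,fx=S,fy=S,interpolation=cv2.INTER_CUBIC)
    sc=(np.minimum(c[...,0],c[...,1])-c[...,2])
    m=(sc>22).astype(np.uint8)
    k,lab,st,_=cv2.connectedComponentsWithStats(m); i=[j for j in range(1,k) if st[j,4]>100]
    m=np.isin(lab,i).astype(np.uint8); hull=cv2.convexHull(np.argwhere(m)[:,::-1].astype(np.int32))
    M=np.zeros_like(m); cv2.fillConvexPoly(M,hull,1)
    def render(q):
        uvp=(proj("top",box(q[0],q[1],np.radians(q[2]),.06,.155,z0,z0+.052))-[u0,v0]+.5)*S-.5
        R=np.zeros_like(m); cv2.fillConvexPoly(R,cv2.convexHull(np.round(uvp*16).astype(np.int32)),1,shift=4); return R
    f=lambda q:1-(render(q)&M).sum()/max(1,(render(q)|M).sum())
    best=min((minimize(f,np.array(x0),method='Nelder-Mead',options=dict(initial_simplex=np.array(x0)+np.vstack([[0,0,0],np.diag([.005*s,.005*s,3*s])]),maxiter=300)) for s in(1,-1,.5)),key=lambda o:o.fun)
    print(name,best.x.round(4),'IoU',1-best.fun)
    vis=c.clip(0,255).astype(np.uint8); 
    for X,col in((M,(0,255,255)),(render(best.x),(0,0,255))):
        cs,_=cv2.findContours(X,cv2.RETR_EXTERNAL,cv2.CHAIN_APPROX_NONE); cv2.drawContours(vis,cs,-1,col,1)
    cv2.imwrite(f'pics/fit_{name}.png',vis)
# cage
m=np.load('pics/top_cage_249.npy'); m=cv2.dilate(m.astype(np.uint8),np.ones((5,5)))>0
v,u=np.nonzero(m&(d>0)); P=back("top",np.c_[u,v],d[v,u]); k=abs(P[:,2]-.15)<.008
print('cage',k.sum(),rect(P[k]))
Q=P[k]; 
img=np.zeros((300,360),np.uint8)
print(np.percentile(Q,[1,99],0).round(3))
# bolt: brass
k=(P[:,2]>.158)&(P[:,2]<.19); print(rect(P[k]))
E
python3 - <<'E'
import cv2,numpy as np
a=cv2.imread('pics/fit_carton.png');b=cv2.imread('pics/fit_mid.png');cv2.imwrite('pics/fit.png',cv2.resize(np.vstack([a,b]),None,fx=.8,fy=.8))
E
```

```text
carton [ 0.4886  0.2964 11.2832] IoU 0.8469998870013936
mid [ 0.4213 -0.3438 19.8227] IoU 0.9190580461757136
cage 3119 [ 650.9 -116.8  199.4  240.9    4.8]
[[ 0.553 -0.238  0.144]
 [ 0.75  -0.     0.157]]
[ 639.4 -118.7  201.4  224.3  178.6]
```

View pics/fit.png

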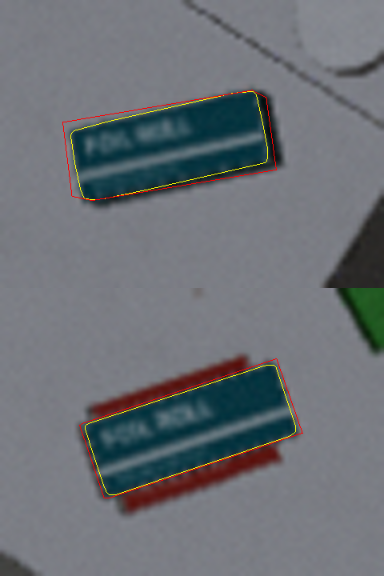

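```bash
python3 - <<'E'
from h import *
p=cv2.imread('pics/top0.png'); d=np.load('pics/top_d.npy')
S=6
for name,uv,h in(("carton",(147,204),.052),("mid",(310,227),.102)):
  for th in (14,22,30):
    u0,v0=uv[0]-40,uv[1]-30
    c=p[v0:v0+60,u0:u0+80].astype(np.float32); c=cv2.resize(c,None,fx=S,fy=S,interpolation=cv2.INTER_CUBIC)
    sc=(np.minimum(c[...,0],c[...,1])-c[...,2]); m=(sc>th).astype(np.uint8)
    k,lab,st,_=cv2.connectedComponentsWithStats(m); i=[j for j in range(1,k) if st[j,4]>300]
    q=np.argwhere(np.isin(lab,i))[:,::-1]; uvp=(q+.5)/S-.5+[u0,v0]
    print(name,th,rect(atz("top",uvp,h)))
# cage rim outlines
m=np.load('pics/top_cage_249.npy'); m=cv2.dilate(m.astype(np.uint8),np.ones((5,5)))>0
v,u=np.nonzero(m&(d>0)); P=back("top",np.c_[u,v],d[v,u]); k=abs(P[:,2]-.152)<.009; Q=P[k]*1000
g=np.full((260,290),0,np.uint8)
for x,y,_ in Q: 
    i,j=int(760-x),int(y+260)
    if 0<=i<260 and 0<=j<290: cv2.circle(g,(289-j,i),1,255,-1)
cv2.imwrite('pics/rim.png',cv2.resize(g,None,fx=2,fy=2))
def line(idx,val,lo,hi,pick,other):
    pts=[]
    for t in np.arange(lo,hi,5):
        s=Q[abs(Q[:,other]-t)<2.5]
        if len(s): pts.append((t,pick(s[:,idx])))
    pts=np.array(pts); f=np.polyfit(pts[:,0],pts[:,1],1)
    for _ in range(3):
        e=pts[:,1]-np.polyval(f,pts[:,0]); kk=abs(e)<2.5*max(1,np.median(abs(e))); f=np.polyfit(pts[kk,0],pts[kk,1],1)
    return np.degrees(np.arctan(f[0])),f, kk.sum()
a,f,n=line(0,0,-215,-25,np.max,1);print('back rim slope',a,'x at y=-117',np.polyval(f,-117),n)
a,f,n=line(0,0,-215,-25,np.min,1);print('front slope',a,'x at y=-117',np.polyval(f,-117),n)
a,f,n=line(1,0,590,720,np.max,0);print('left slope',a,'y at x=658',np.polyval(f,658),n)
a,f,n=line(1,0,590,720,np.min,0);print('right slope',a,'y at x=658',np.polyval(f,658),n)
E
```

```text
carton 14 [486.3 289.3  64.4 159.   14.4]
carton 22 [486.5 290.5  60.5 154.3  14.4]
carton 30 [486.7 290.6  57.3 150.9  14.6]
mid 14 [ 419.8 -341.9   59.9  156.1   19.6]
mid 22 [ 419.9 -341.9   57.4  153.9   19.6]
mid 30 [ 420.3 -341.8   54.6  151.3   19.9]
back rim slope -4.461738660227964 x at y=-117 747.8432811464861 35
front slope -5.141628553517118 x at y=-117 553.1084071798059 33
left slope 4.849120417396528 y at x=658 -0.2879022878973103 26
right slope 4.802011785872967 y at x=658 -235.29707761718055 26
```

View pics/rim.png

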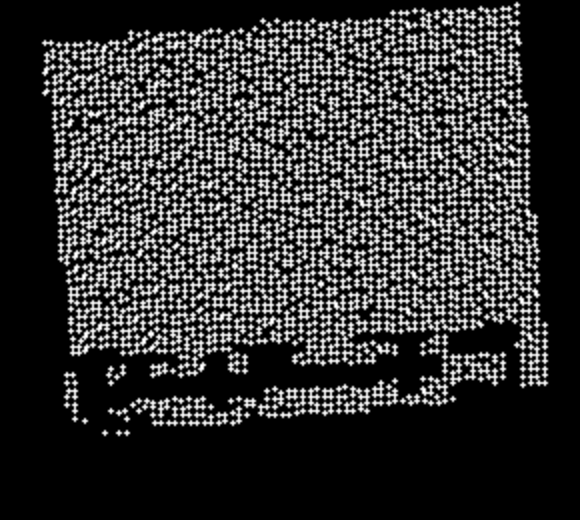

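```bash
cat >> h.py <<'E'
def goal(pos,ang,rotunit=5.):
    """pos m, ang = world angle of tool x (deg), tool z down. Prints shift/turn in tool axes"""
    from scipy.spatial.transform import Rotation as Ro
    s=r.sense(); R=s['ee_rot']; p=s['tcp_pos']
    best=None
    for a in(ang,ang+180):
        a_=np.radians(a); G=np.array([[np.cos(a_),np.sin(a_),0],[np.sin(a_),-np.cos(a_),0],[0,0,-1.]])
        rv=Ro.from_matrix(R.T@G).as_rotvec(degrees=True)/rotunit
        if best is None or np.linalg.norm(rv)<np.linalg.norm(best): best=rv
    print('t',round(s['time_s'],2),'shift',np.round(R.T@(np.array(pos)-p),4),'dist',round(float(np.linalg.norm(pos-p)),3),'turn',best.round(2))
    return R.T@(np.array(pos)-p),best
E
python3 - <<'E'
from h import *
goal([.4865,.290,.2],14.4)
d=np.load('pics/top_d.npy'); v,u=np.nonzero(d>0); P=back("top",np.c_[u,v],d[v,u])
for n,c,h in(("carton",(.4865,.29),.07),("col",(.42,-.342),.11),("handle",(.567,-.108),.19)):
    k=(np.hypot(P[:,0]-c[0],P[:,1]-c[1])<.2)&(P[:,2]>h); print(n,k.sum()); Q=P[k]
    if len(Q): print(Q[::max(1,len(Q)//25)].round(3).tolist())
E
```

```text
t 1.0 shift [0.7212 0.5581 0.0018] dist 0.912 turn [ -0.     0.   -16.68]
carton 4657
[[0.626, 0.431, 0.775], [0.62, 0.437, 0.71], [0.623, 0.435, 0.673], [0.674, 0.265, 0.483], [0.607, 0.445, 0.684], [0.613, 0.438, 0.642], [0.608, 0.446, 0.642], [0.592, 0.455, 0.682], [0.672, 0.246, 0.377], [0.656, 0.283, 0.415], [0.651, 0.33, 0.407], [0.608, 0.446, 0.546], [0.589, 0.452, 0.601], [0.576, 0.46, 0.634], [0.563, 0.468, 0.669], [0.554, 0.474, 0.684], [0.66, 0.205, 0.225], [0.664, 0.207, 0.173], [0.55, 0.476, 0.635], [0.564, 0.471, 0.541], [0.643, 0.271, 0.146], [0.626, 0.323, 0.166], [0.618, 0.339, 0.11], [0.43, 0.461, 0.231], [0.409, 0.447, 0.174], [0.38, 0.456, 0.09]]
col 12931
[[0.611, -0.401, 1.247], [0.598, -0.427, 1.211], [0.607, -0.409, 1.153], [0.605, -0.413, 1.129], [0.588, -0.443, 1.148], [0.602, -0.416, 1.084], [0.58, -0.457, 1.123], [0.607, -0.409, 1.021], [0.566, -0.477, 1.119], [0.604, -0.414, 0.975], [0.592, -0.437, 0.984], [0.569, -0.472, 1.027], [0.609, -0.406, 0.848], [0.596, -0.427, 0.85], [0.581, -0.453, 0.854], [0.603, -0.417, 0.695], [0.577, -0.46, 0.732], [0.578, -0.462, 0.609], [0.399, -0.48, 0.569], [0.36, -0.438, 0.559], [0.334, -0.498, 0.576], [0.309, -0.401, 0.605], [0.287, -0.342, 0.62], [0.263, -0.289, 0.621], [0.244, -0.263, 0.642], [0.222, -0.337, 0.658]]
handle 7470
[[0.76, -0.142, 0.981], [0.732, -0.192, 1.02], [0.708, -0.234, 1.053], [0.747, -0.166, 0.972], [0.712, -0.226, 1.026], [0.75, -0.162, 0.944], [0.705, -0.238, 1.017], [0.728, -0.2, 0.961], [0.754, -0.155, 0.897], [0.696, -0.256, 0.999], [0.701, -0.246, 0.976], [0.702, -0.242, 0.959], [0.704, -0.243, 0.942], [0.701, -0.244, 0.931], [0.691, -0.264, 0.939], [0.744, -0.173, 0.798], [0.72, -0.214, 0.834], [0.693, -0.256, 0.878], [0.723, -0.208, 0.782], [0.738, -0.181, 0.717], [0.746, -0.167, 0.668], [0.745, -0.168, 0.637], [0.737, -0.181, 0.627], [0.7, -0.244, 0.694], [0.699, -0.254, 0.651], [0.565, -0.098, 0.221]]
```

```bash
python3 -m jog '[[[0.015,0.012,0],[0,0,-0.4]],[[0.045,0.035,0],[0,0,-1.1]],[[0.077,0.059,0],[0,0,-1.9]],[[0.108,0.084,0],[0,0,-2.6]],[[0.140,0.108,0],[0,0,-3.4]],[[0.171,0.133,0],[0,0,-4.1]],[[0.203,0.157,0],[0,0,-4.9]],[[0.234,0.181,0],[0,0,-5.6]],[[0.266,0.206,0],[0,0,-6.4]],[[0.297,0.230,0],[0,0,-7.1]]]'; python3 -c "
from h import *
goal([.4865,.290,.2],14.4)"
```

```text
time_s: 1.83
tcp_pos: [0.3325, -0.2219, 0.2023]
ee_rot: [[-0.836, 0.549, 0.001], [0.549, 0.836, -0.0], [-0.001, 0.0, -1.0]]
wrist_force: [1.9, -0.3, -0.3]
gripper_width: 0.999
t 1.83 shift [0.1524 0.5124 0.0023] dist 0.535 turn [-0.    0.02 -9.54]
```

```bash
python3 -m jog '[[[0.011,0.037,0],[0,0,-0.7]],[[0.022,0.075,0],[0,0,-1.4]],[[0.033,0.112,0],[0,0,-2.1]],[[0.045,0.150,0],[0,0,-2.8]],[[0.056,0.187,0],[0,0,-3.5]],[[0.067,0.225,0],[0,0,-4.2]],[[0.078,0.262,0],[0,0,-4.9]],[[0.089,0.300,0],[0,0,-5.6]],[[0.100,0.337,0],[0,0,-6.3]],[[0.110,0.370,0],[0,0,-6.9]]]'; python3 -c "
from h import *
goal([.4865,.290,.013],14.4)"
```

```text
time_s: 2.67
tcp_pos: [0.4451, 0.1481, 0.2022]
ee_rot: [[-1.0, -0.022, 0.001], [-0.022, 1.0, 0.001], [-0.001, 0.001, -1.0]]
wrist_force: [1.1, 0.5, -0.8]
gripper_width: 1.003
t 2.67 shift [-0.0443  0.1409  0.1893] dist 0.24 turn [ 0.    0.01 -2.63]
```

```bash
python3 -m jog '[[[-0.010,0.030,0.010],[0,0,-0.6]],[[-0.020,0.060,0.020],[0,0,-1.2]],[[-0.029,0.090,0.030],[0,0,-1.8]],[[-0.037,0.118,0.040],[0,0,-2.3]],[[-0.0443,0.1405,0.055],[0,0,-2.63]],[[-0.0443,0.1409,0.075],[0,0,-2.63]],[[-0.0443,0.1409,0.095],[0,0,-2.63]],[[-0.0443,0.1409,0.110],[0,0,-2.63]],[[-0.0443,0.1409,0.115],[0,0,-2.63]],[[-0.0443,0.1409,0.115],[0,0,-2.63]]]'; python3 - <<'E'
from h import *
goal([.4865,.290,.013],14.4)
for n in("top","side"):
    p,d=r.capture(n); cv2.imwrite(f'pics/{n}1.png',p)
a=cv2.imread('pics/side1.png');b=cv2.imread('pics/top1.png')
cv2.imwrite('pics/c1.png',np.hstack([cv2.resize(a[100:300,130:330],None,fx=2,fy=2),cv2.resize(b[100:300,70:270],None,fx=2,fy=2)]))
E
```

```text
time_s: 3.5
tcp_pos: [0.4859, 0.2866, 0.0855]
ee_rot: [[-0.97, -0.245, -0.002], [-0.245, 0.97, -0.002], [0.003, -0.002, -1.0]]
wrist_force: [-0.1, -1.3, 0.6]
gripper_width: 0.998
t 3.5 shift [-0.0016  0.0032  0.0725] dist 0.073 turn [-0.02 -0.03 -0.05]
```

View pics/c1.png

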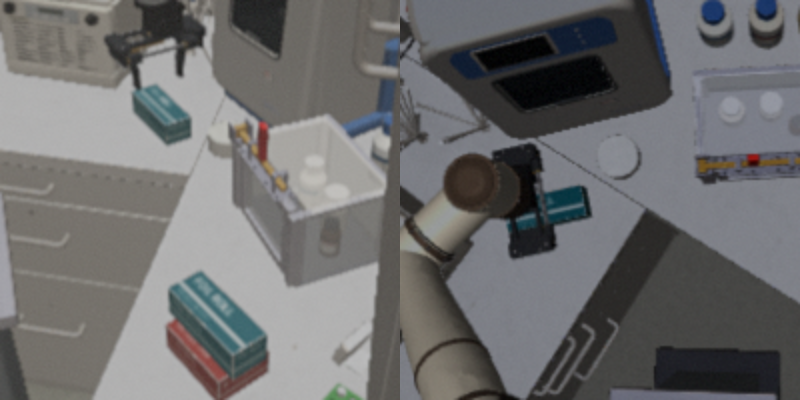

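```bash
python3 - <<'E'
from h import *
p=cv2.imread('pics/side1.png'); 
q=[(.4865+np.cos(np.radians(14.4))*i*.03-np.sin(np.radians(14.4))*j*.0775,.29+np.sin(np.radians(14.4))*i*.03+np.cos(np.radians(14.4))*j*.0775,.052) for i,j in((-1,-1),(1,-1),(1,1),(-1,1))]
q2=[(.420+np.cos(np.radians(19.6))*i*.03-np.sin(np.radians(19.6))*j*.0775,-.342+np.sin(np.radians(19.6))*i*.03+np.cos(np.radians(19.6))*j*.0775,.102) for i,j in((-1,-1),(1,-1),(1,1),(-1,1))]
q3=[(.420+np.cos(np.radians(19.6))*i*.045-np.sin(np.radians(19.6))*j*.065,-.342+np.sin(np.radians(19.6))*i*.045+np.cos(np.radians(19.6))*j*.065,.05) for i,j in((-1,-1),(1,-1),(1,1),(-1,1))]
S=8
def draw(n,f,Q,c0,w,h):
    p=cv2.imread(f);u0,v0=c0
    c=cv2.resize(p[v0:v0+h,u0:u0+w],None,fx=S,fy=S,interpolation=cv2.INTER_CUBIC)
    for q in Q: cv2.polylines(c,[np.round((proj(n,np.array(q))-[u0,v0]+.5)*S-.5).astype(np.int32)],True,(0,255,255),1)
    return c
a=draw("side","pics/side1.png",[q],(190,135),45,45); b=draw("side","pics/side1.png",[q2,q3],(208,230),60,72)
a=cv2.copyMakeBorder(a,0,b.shape[0]-a.shape[0],0,0,cv2.BORDER_CONSTANT)
cv2.imwrite('pics/ov1.png',cv2.resize(np.hstack([a,b]),None,fx=.9,fy=.9))
E
```

```text
(no output)
```

View pics/ov1.png

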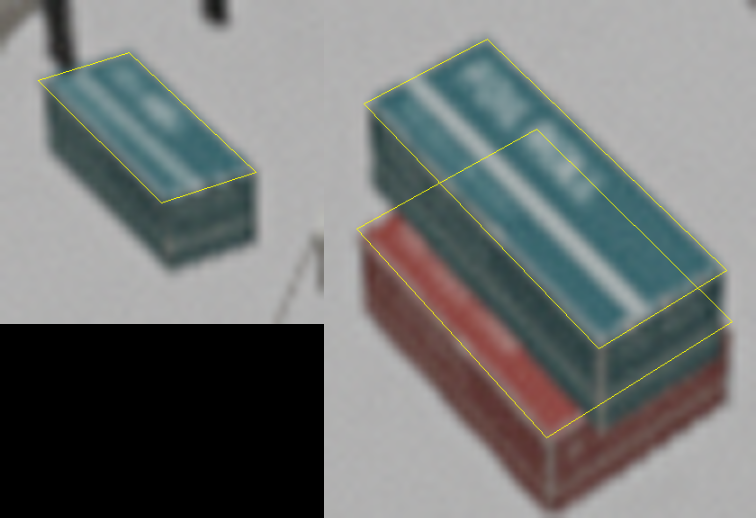

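The overlays match in the side view: the yellow outlines lie within about 1 px of both teal lids and the red base. I'll descend and grip.

```bash
python3 -m jog '[[[-0.001,0.001,0.010],[0,0,0]],[[-0.001,0.002,0.022],[0,0,0]],[[-0.001,0.003,0.036],[0,0,0]],[[-0.001,0.003,0.048],[0,0,0]],[[-0.001,0.003,0.060],[0,0,0]],[[-0.001,0.003,0.067],[0,0,0]],[[-0.001,0.003,0.071],[0,0,0]],[[-0.001,0.003,0.072],[0,0,0]],[[-0.001,0.003,0.072],[0,0,0]],[[-0.001,0.003,0.072],[0,0,0]]]' && python3 -m jog '[[[0,0,0],[0,0,0]],[[0,0,0],[0,0,0]],[[0,0,0],[0,0,0]],[[0,0,0],[0,0,0]],[[0,0,0],[0,0,0]],[[0,0,0],[0,0,0]],[[0,0,0],[0,0,0]],[[0,0,0],[0,0,0]],[[0,0,0],[0,0,0]],[[0,0,0],[0,0,0]]]' 0.045
```

```text
time_s: 4.43
tcp_pos: [0.4872, 0.2908, 0.0155]
ee_rot: [[-0.97, -0.245, 0.001], [-0.245, 0.97, 0.001], [-0.001, 0.001, -1.0]]
wrist_force: [0.7, -0.6, 0.1]
gripper_width: 1.002
time_s: 5.27
tcp_pos: [0.4869, 0.2906, 0.015]
ee_rot: [[-0.97, -0.245, 0.0], [-0.245, 0.97, 0.0], [-0.0, 0.0, -1.0]]
wrist_force: [0.6, -0.5, 1.1]
gripper_width: 0.687
```

```bash
python3 -m jog '[[[0,0,-0.005],[0,0,0]],[[0,0,-0.020],[0,0,0]],[[0,0,-0.040],[0,0,0]],[[0,0,-0.065],[0,0,0]],[[0,0,-0.090],[0,0,0]],[[0,0,-0.115],[0,0,0]],[[0,0,-0.140],[0,0,0]],[[0,0,-0.160],[0,0,0]],[[0,0,-0.170],[0,0,0]],[[0,0,-0.172],[0,0,0]]]'; python3 -c "
from h import *
goal([.42,-.342,.187],19.6)
p,d=r.capture('side'); cv2.imwrite('pics/s2.png',p[40:300,100:360])
"
```

```text
time_s: 6.1
tcp_pos: [0.4873, 0.291, 0.1889]
ee_rot: [[-0.97, -0.245, 0.003], [-0.245, 0.97, 0.003], [-0.003, 0.002, -1.0]]
wrist_force: [-0.2, 0.3, -0.7]
gripper_width: 0.685
t 6.1 shift [ 0.2202 -0.5973  0.    ] dist 0.637 turn [ 0.02  0.04 -1.09]
```

View pics/s2.png

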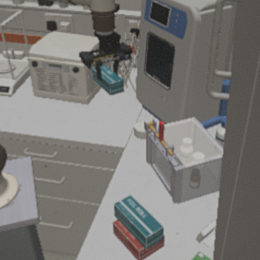

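```bash
python3 -m jog '[[[0.006,-0.017,0],[0,0,0]],[[0.018,-0.049,0],[0,0,-0.1]],[[0.031,-0.084,0],[0,0,-0.2]],[[0.044,-0.119,0],[0,0,-0.2]],[[0.057,-0.155,0],[0,0,-0.3]],[[0.070,-0.190,0],[0,0,-0.3]],[[0.083,-0.226,0],[0,0,-0.4]],[[0.096,-0.261,0],[0,0,-0.5]],[[0.109,-0.296,0],[0,0,-0.5]],[[0.122,-0.331,0],[0,0,-0.6]]]'; python3 -c "
from h import *
goal([.42,-.342,.187],19.6)
"
```

```text
time_s: 6.98
tcp_pos: [0.447, -0.0625, 0.1851]
ee_rot: [[-0.955, -0.295, -0.004], [-0.295, 0.955, -0.0], [0.004, 0.001, -1.0]]
wrist_force: [1.3, 1.1, -1.0]
gripper_width: 0.687
t 6.98 shift [ 0.1083 -0.259  -0.0017] dist 0.281 turn [ 0.01 -0.04 -0.49]
```

```bash
python3 -m jog '[[[0.014,-0.034,0],[0,0,-0.1]],[[0.028,-0.068,0],[0,0,-0.2]],[[0.042,-0.101,0],[0,0,-0.2]],[[0.056,-0.134,0],[0,0,-0.3]],[[0.070,-0.167,0],[0,0,-0.4]],[[0.082,-0.197,0],[0,0,-0.4]],[[0.093,-0.223,0],[0,0,-0.45]],[[0.101,-0.242,0],[0,0,-0.49]],[[0.106,-0.254,0],[0,0,-0.49]],[[0.108,-0.259,0],[0,0,-0.49]]]'; python3 - <<'E'
from h import *
goal([.42,-.342,.119],19.6)
for n in("top","side"):
    p,d=r.capture(n); cv2.imwrite(f'pics/{n}3.png',p); np.save(f'pics/{n}3d.npy',d)
a=cv2.imread('pics/side3.png');b=cv2.imread('pics/top3.png')
cv2.imwrite('pics/c3.png',np.hstack([cv2.resize(a[180:310,180:310],None,fx=3,fy=3),cv2.resize(b[160:290,240:370],None,fx=3,fy=3)]))
E
```

```text
time_s: 7.82
tcp_pos: [0.4211, -0.3408, 0.1849]
ee_rot: [[-0.943, -0.333, -0.003], [-0.333, 0.943, 0.002], [0.003, 0.003, -1.0]]
wrist_force: [0.8, 1.2, -1.4]
gripper_width: 0.689
t 7.82 shift [ 0.0012 -0.001   0.0659] dist 0.066 turn [ 0.03 -0.03 -0.03]
```

View pics/c3.png

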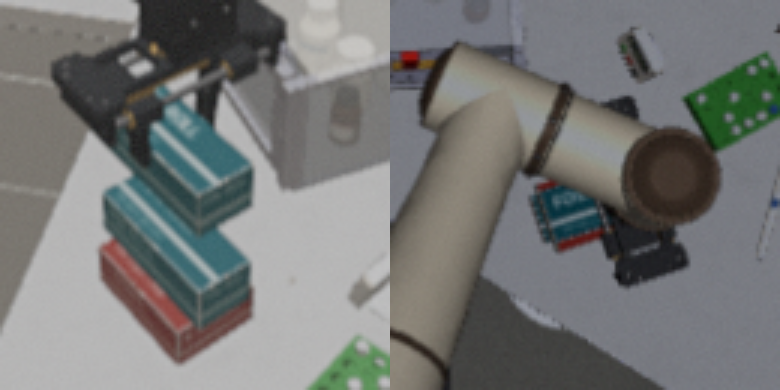

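```bash
cat >> h.py <<'E'
def boxpts(x,y,a,w,l,z0,z1):
    a=np.radians(a);c,s=np.cos(a),np.sin(a)
    return [[(x+c*i*w/2-s*j*l/2,y+s*i*w/2+c*j*l/2,z) for i,j in((-1,-1),(1,-1),(1,1),(-1,1))] for z in(z0,z1)]
def overlay(n,f,boxes,c0,w,h,S,out):
    p=cv2.imread(f);u0,v0=c0
    c=cv2.resize(p[v0:v0+h,u0:u0+w],None,fx=S,fy=S,interpolation=cv2.INTER_CUBIC)
    for b,col in boxes:
        for q in b: cv2.polylines(c,[np.round((proj(n,np.array(q))-[u0,v0]+.5)*S-.5).astype(np.int32)],True,col,1)
    cv2.imwrite(out,c)
E
python3 - <<'E'
from h import *
overlay("side","pics/side3.png",[(boxpts(.4211,-.3408,19.5,.06,.155,.170,.222),(0,255,255)),(boxpts(.42,-.342,19.6,.06,.155,.05,.102),(0,0,255))],(208,200),62,95,6,'pics/ov3.png')
E
```

```text
(no output)
```

View pics/ov3.png

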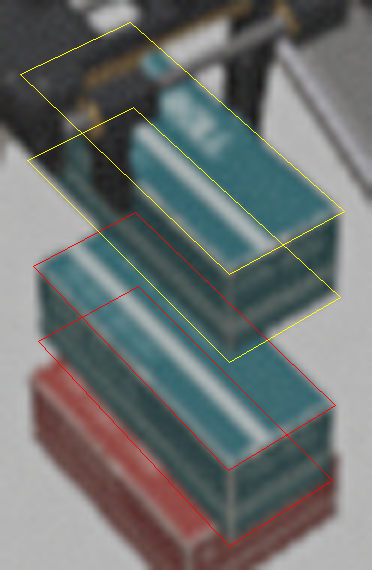

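```bash
python3 -m jog '[[[0.0012,-0.001,0.010],[0,0,0]],[[0.0012,-0.001,0.025],[0,0,0]],[[0.0012,-0.001,0.040],[0,0,0]],[[0.0012,-0.001,0.052],[0,0,0]],[[0.0012,-0.001,0.059],[0,0,0]],[[0.0012,-0.001,0.062],[0,0,0]],[[0.0012,-0.001,0.064],[0,0,0]],[[0.0012,-0.001,0.065],[0,0,0]],[[0.0012,-0.001,0.065],[0,0,0]],[[0.0012,-0.001,0.065],[0,0,0]]]'; python3 -c "
from h import *
goal([.42,-.342,.119],19.6)
print(r.sense()['wrist_force'])"
```

```text
time_s: 8.75
tcp_pos: [0.4224, -0.3412, 0.1225]
ee_rot: [[-0.942, -0.336, 0.001], [-0.336, 0.942, -0.001], [-0.001, -0.001, -1.0]]
wrist_force: [0.4, -0.2, -0.9]
gripper_width: 0.684
t 8.75 shift [0.0025 0.     0.0035] dist 0.004 turn [-0.01  0.01  0.01]
[ 0.39510313 -0.24443265 -0.91595228]
```

```bash
python3 -m jog '[[[0.0015,0,0.0005],[0,0,0]],[[0.0015,0,0.001],[0,0,0]],[[0.0015,0,0.0015],[0,0,0]],[[0.0015,0,0.002],[0,0,0]],[[0.0015,0,0.0025],[0,0,0]],[[0.0015,0,0.003],[0,0,0]],[[0.0015,0,0.0035],[0,0,0]],[[0.0015,0,0.004],[0,0,0]],[[0.0015,0,0.004],[0,0,0]],[[0.0015,0,0.004],[0,0,0]]]'; python3 - <<'E'
from h import *
for i in range(2):
    for n in("side","top")[:1]:
        p,d=r.capture(n)
    s=r.sense(); print(s['tcp_pos'].round(4),s['wrist_force'].round(2))
cv2.imwrite('pics/side4.png',p)
t=s['tcp_pos']
overlay("side","pics/side4.png",[(boxpts(t[0],t[1],19.6,.06,.155,.102,.154),(0,255,255)),(boxpts(.42,-.342,19.6,.06,.155,.05,.102),(0,0,255))],(208,210),62,85,7,'pics/ov4.png')
E
```

```text
time_s: 9.58
tcp_pos: [0.4205, -0.3415, 0.1178]
ee_rot: [[-0.942, -0.336, -0.0], [-0.336, 0.942, 0.0], [0.0, 0.0, -1.0]]
wrist_force: [-0.2, -0.2, -1.5]
gripper_width: 0.69
[ 0.4205 -0.3415  0.1178] [ 0.28  0.06 -1.04]
[ 0.4205 -0.3416  0.1179] [-0.34 -0.31 -1.53]
```

View pics/ov4.png

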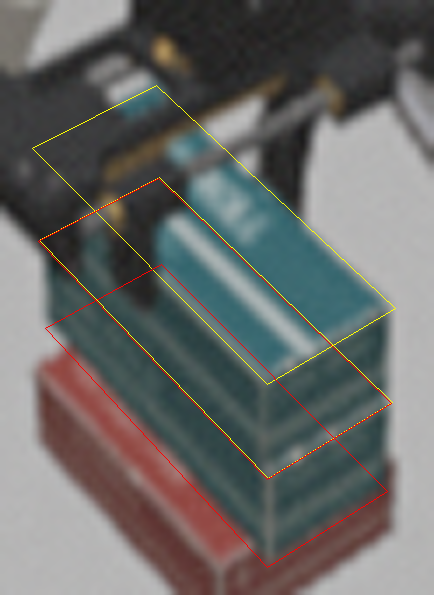

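```bash
python3 -m jog '[[[0,0,0.0003],[0,0,0]],[[0,0,0.0006],[0,0,0]],[[0,0,0.0009],[0,0,0]],[[0,0,0.0012],[0,0,0]],[[0,0,0.0012],[0,0,0]],[[0,0,0.0012],[0,0,0]],[[0,0,0.0012],[0,0,0]],[[0,0,0.0012],[0,0,0]],[[0,0,0.0012],[0,0,0]],[[0,0,0.0012],[0,0,0]]]'
```

```text
time_s: 10.52
tcp_pos: [0.4205, -0.3416, 0.117]
ee_rot: [[-0.942, -0.336, 0.0], [-0.336, 0.942, -0.0], [-0.0, -0.0, -1.0]]
wrist_force: [-0.4, 2.4, 3.4]
gripper_width: 0.689
```

```bash
python3 -m jog '[[[0,0,0],[0,0,0]],[[0,0,0],[0,0,0]],[[0,0,0],[0,0,0]],[[0,0,0],[0,0,0]],[[0,0,0],[0,0,0]],[[0,0,0],[0,0,0]],[[0,0,0],[0,0,0]],[[0,0,0],[0,0,0]],[[0,0,-0.001],[0,0,0]],[[0,0,-0.002],[0,0,0]]]' 0.087;  python3 -m jog '[[[0,0,-0.005],[0,0,0]],[[0,0,-0.015],[0,0,0]],[[0,0,-0.030],[0,0,0]],[[0,0,-0.050],[0,0,0]],[[0,0,-0.075],[0,0,0]],[[0,0,-0.100],[0,0,0]],[[0,0,-0.125],[0,0,0]],[[0,0,-0.145],[0,0,0]],[[0,0,-0.155],[0,0,0]],[[0,0,-0.160],[0,0,0]]]'; python3 - <<'E'
from h import *
p,d=r.capture("side"); cv2.imwrite('pics/side5.png',p)
overlay("side","pics/side5.png",[(boxpts(.42,-.342,19.6,.06,.155,.102,.154),(0,255,255)),(boxpts(.42,-.342,19.6,.06,.155,.05,.102),(0,0,255))],(208,210),62,85,7,'pics/ov5.png')
c,s=np.cos(np.radians(4.8)),np.sin(np.radians(4.8))
goal([.567,-.108,.27],4.8)
E
```

```text
time_s: 11.35
tcp_pos: [0.4205, -0.3415, 0.1187]
ee_rot: [[-0.942, -0.336, -0.0], [-0.336, 0.942, 0.0], [0.0, 0.0, -1.0]]
wrist_force: [0.5, 0.4, -0.4]
gripper_width: 0.999
time_s: 12.18
tcp_pos: [0.4211, -0.3419, 0.2812]
ee_rot: [[-0.942, -0.336, 0.004], [-0.336, 0.942, -0.002], [-0.003, -0.003, -1.0]]
wrist_force: [-0.2, 0.4, 0.5]
gripper_width: 1.0
t 12.23 shift [-0.216   0.1712  0.0108] dist 0.276 turn [-0.02  0.03  2.96]
```

View pics/ov5.png

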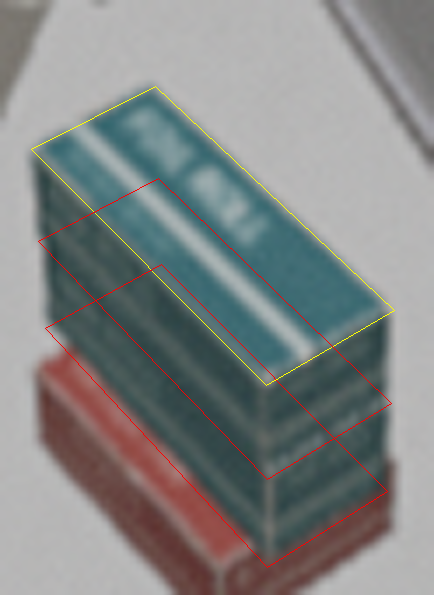

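```bash
python3 -m jog '[[[-0.020,0.016,0],[0,0,0.3]],[[-0.045,0.036,0],[0,0,0.6]],[[-0.074,0.059,0],[0,0,1.0]],[[-0.103,0.082,0],[0,0,1.4]],[[-0.132,0.105,0],[0,0,1.8]],[[-0.160,0.127,0],[0,0,2.2]],[[-0.185,0.147,0.002],[0,0,2.5]],[[-0.204,0.162,0.006],[0,0,2.8]],[[-0.213,0.169,0.009],[0,0,2.96]],[[-0.216,0.171,0.011],[0,0,2.96]]]' 0.05; python3 - <<'E'
from h import *
goal([.567,-.108,.199],4.8)
import cv2
for n,f,c0 in(("side","pics/side5.png",(240,145)),("top","pics/top0.png",(225,160))):
    overlay(n,f,[(boxpts(.567,-.108,4.8,.012,.020,.170,.235),(0,255,255)),(boxpts(.658,-.1178,4.8,.18,.24,.15,.15),(255,0,255))],c0,44,50,9,f'pics/ovh_{n}.png')
a=cv2.imread('pics/ovh_side.png');b=cv2.imread('pics/ovh_top.png');cv2.imwrite('pics/ovh.png',np.hstack([a,b]))
p,d=r.capture("side"); cv2.imwrite('pics/side6.png',p)
E
```

```text
time_s: 13.07
tcp_pos: [0.5667, -0.1059, 0.2651]
ee_rot: [[-0.996, -0.086, -0.004], [-0.086, 0.996, 0.0], [0.004, 0.001, -1.0]]
wrist_force: [-0.9, 0.1, -0.3]
gripper_width: 0.578
t 13.07 shift [-0.0004 -0.0022  0.0661] dist 0.066 turn [ 0.01 -0.05  0.03]
```

View pics/ovh.png

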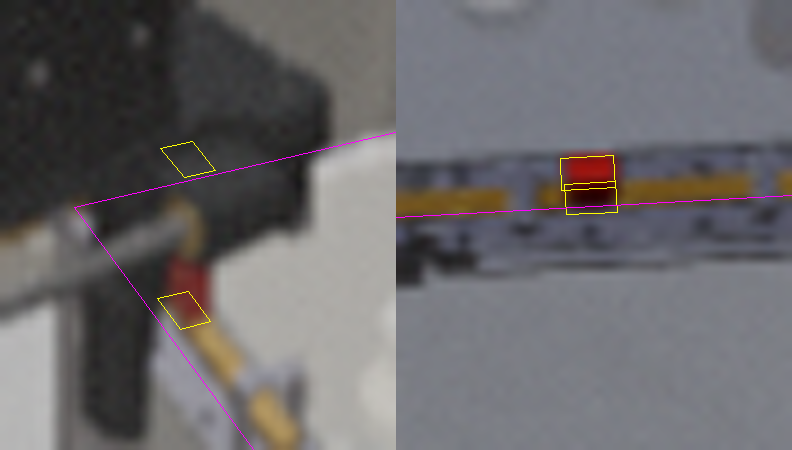

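```bash
python3 - <<'E'
from h import *
overlay("side","pics/side1.png",[(boxpts(.568,-.109,4.8,.012,.020,.170,.235),(0,255,255)),(boxpts(.658,-.1178,4.8,.18,.24,.15,.15),(255,0,255))],(235,145),60,66,8,'pics/ovh_side.png')
a=cv2.imread('pics/ovh_side.png');b=cv2.imread('pics/side6.png')[120:230,200:310];b=cv2.resize(b,None,fx=2.8,fy=2.8);b=cv2.copyMakeBorder(b,0,a.shape[0]-b.shape[0],0,0,cv2.BORDER_CONSTANT)
cv2.imwrite('pics/ovh2.png',np.hstack([a,b]))
E
```

```text
(no output)
```

View pics/ovh2.png

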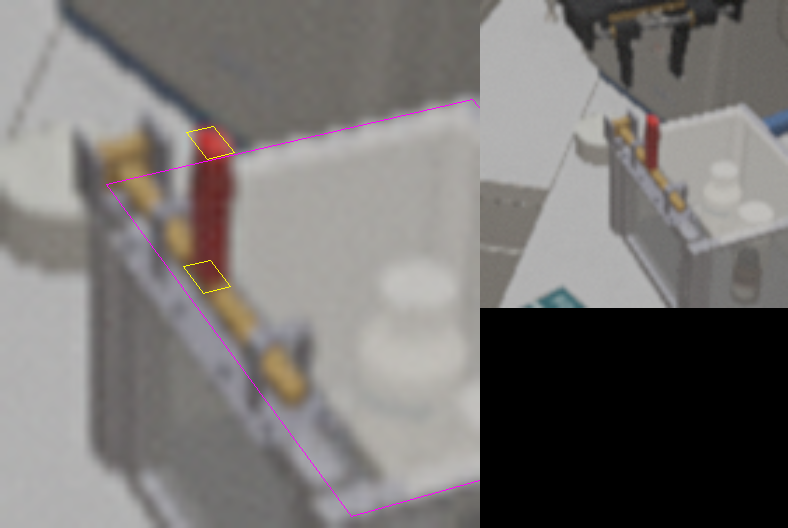

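```bash
python3 -m jog '[[[-0.001,-0.002,0.004],[0,0,0]],[[-0.002,-0.003,0.012],[0,0,0]],[[-0.002,-0.003,0.022],[0,0,0]],[[-0.002,-0.003,0.032],[0,0,0]],[[-0.002,-0.003,0.042],[0,0,0]],[[-0.002,-0.003,0.052],[0,0,0]],[[-0.002,-0.003,0.060],[0,0,0]],[[-0.002,-0.003,0.064],[0,0,0]],[[-0.002,-0.003,0.066],[0,0,0]],[[-0.002,-0.003,0.066],[0,0,0]]]'; python3 - <<'E'
from h import *
goal([.569,-.109,.199],4.8)
p,d=r.capture("side"); cv2.imwrite('pics/side7.png',cv2.resize(p[120:230,200:310],None,fx=5,fy=5))
E
```

```text
time_s: 13.95
tcp_pos: [0.5688, -0.1108, 0.2012]
ee_rot: [[-0.996, -0.084, -0.001], [-0.084, 0.996, -0.0], [0.001, -0.0, -1.0]]
wrist_force: [1.0, -0.2, 0.8]
gripper_width: 0.576
t 13.95 shift [-0.0004  0.0018  0.0022] dist 0.003 turn [-0.   -0.01  0.  ]
```

View pics/side7.png

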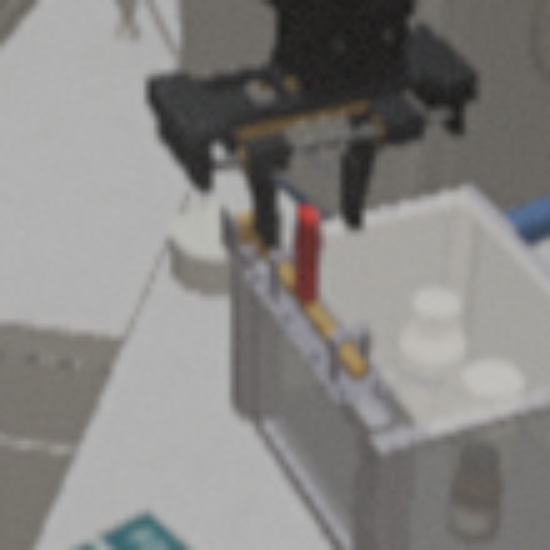

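```bash
python3 -m jog '[[[0,0.0015,0.002],[0,0,0]],[[0,0.0015,0.002],[0,0,0]],[[0,0.0015,0.002],[0,0,0]],[[0,0.0015,0.002],[0,0,0]],[[0,0.0015,0.002],[0,0,0]],[[0,0.0015,0.002],[0,0,0]],[[0,0.0015,0.002],[0,0,0]],[[0,0.0015,0.002],[0,0,0]],[[0,0.0015,0.002],[0,0,0]],[[0,0.0015,0.002],[0,0,0]]]' 0.0
```

```text
time_s: 14.83
tcp_pos: [0.5694, -0.1092, 0.1998]
ee_rot: [[-0.996, -0.084, 0.002], [-0.084, 0.996, -0.0], [-0.002, -0.0, -1.0]]
wrist_force: [2.4, -0.3, -0.5]
gripper_width: 0.137
```

```bash
python3 -m jog '[[[0,0,-0.001],[0,0,0]],[[0,0,-0.003],[0,0,0]],[[0,0,-0.005],[0,0,0]],[[0,0,-0.007],[0,0,0]],[[0,0,-0.009],[0,0,0]],[[0,0,-0.010],[0,0,0]],[[0,0,-0.010],[0,0,0]],[[0,0,-0.010],[0,0,0]],[[0,0,-0.010],[0,0,0]],[[0,0,-0.010],[0,0,0]]]'; python3 - <<'E'
from h import *
p,d=r.capture("side"); cv2.imwrite('pics/side8.png',cv2.resize(p[120:230,200:310],None,fx=5,fy=5))
s=r.sense();print(s['tcp_pos'],s['wrist_force'])
E
```

```text
time_s: 15.67
tcp_pos: [0.5688, -0.1093, 0.2097]
ee_rot: [[-0.996, -0.084, 0.0], [-0.084, 0.996, 0.0], [-0.0, -0.0, -1.0]]
wrist_force: [3.6, 0.5, -3.0]
gripper_width: 0.133
[ 0.56878971 -0.10927294  0.20966221] [ 3.01313824 -1.27705852 -2.97993114]
```

View pics/side8.png

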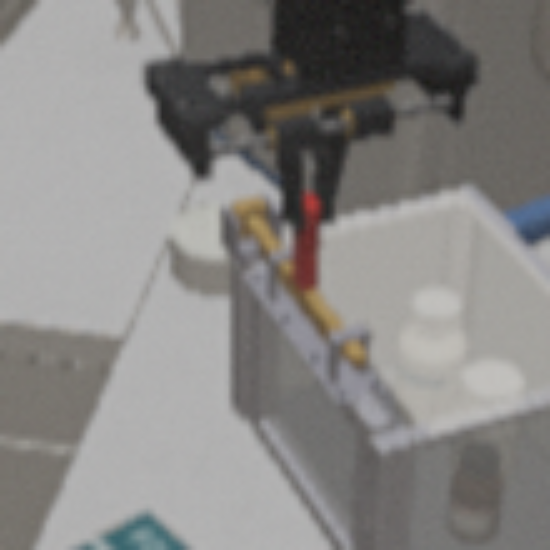

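```bash
python3 -m jog '[[[0,-0.002,0],[0,0,0]],[[0,-0.006,0],[0,0,0]],[[0,-0.011,0],[0,0,0]],[[0,-0.017,0],[0,0,0]],[[0,-0.023,0],[0,0,0]],[[0,-0.029,0],[0,0,0]],[[0,-0.035,0],[0,0,0]],[[0,-0.040,0],[0,0,0]],[[0,-0.042,0],[0,0,0]],[[0,-0.042,0],[0,0,0]]]'; python3 - <<'E'
from h import *
p,d=r.capture("side"); cv2.imwrite('pics/side9.png',cv2.resize(p[120:230,200:310],None,fx=5,fy=5))
s=r.sense();print(s['tcp_pos'],s['wrist_force'])
E
```

```text
time_s: 16.55
tcp_pos: [0.5729, -0.1525, 0.2098]
ee_rot: [[-0.997, -0.083, 0.001], [-0.083, 0.997, -0.001], [-0.001, -0.001, -1.0]]
wrist_force: [4.2, -0.4, -2.7]
gripper_width: 0.131
[ 0.57296011 -0.15245785  0.20987414] [ 5.82106592 -0.82112072 -3.00326944]
```

View pics/side9.png

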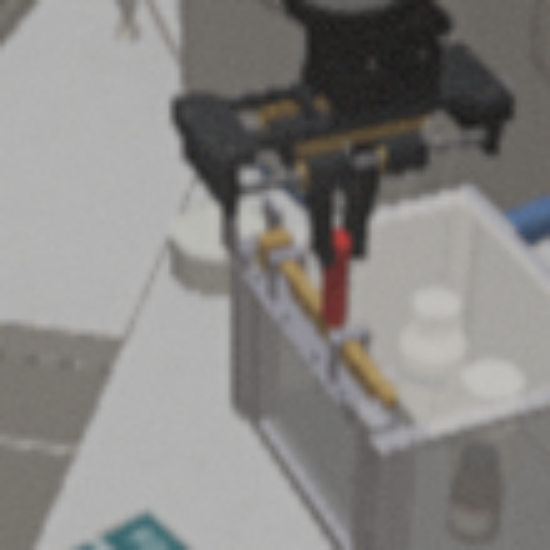

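```bash
python3 -m jog '[[[0,-0.0005,0],[0,0,0]],[[0,-0.001,0],[0,0,0]],[[0,-0.0015,0],[0,0,0]],[[0,-0.002,0],[0,0,0]],[[0,-0.0025,0],[0,0,0]],[[0,-0.003,0],[0,0,0]],[[0,-0.0035,0],[0,0,0]],[[0,-0.0035,0],[0,0,0]],[[0,-0.0035,0],[0,0,0]],[[0,-0.0035,0],[0,0,0]]]'
```

```text
time_s: 17.43
tcp_pos: [0.573, -0.1537, 0.2094]
ee_rot: [[-0.996, -0.084, 0.001], [-0.084, 0.996, 0.002], [-0.001, 0.002, -1.0]]
wrist_force: [4.4, 6.0, -2.9]
gripper_width: 0.138
```

```bash
python3 -m jog '[[[0.0019,0.0005,0],[0,0,-0.3]],[[0.0038,0.0004,0],[0,0,-0.6]],[[0.0057,0.0003,0],[0,0,-0.9]],[[0.0076,0.0001,0],[0,0,-1.2]],[[0.0095,-0.0001,0],[0,0,-1.5]],[[0.0114,-0.0004,0],[0,0,-1.8]],[[0.0133,-0.0007,0],[0,0,-2.1]],[[0.0152,-0.0011,0],[0,0,-2.4]],[[0.0170,-0.0015,0],[0,0,-2.7]],[[0.0189,-0.0020,0],[0,0,-3.0]]]'; python3 - <<'E'
from h import *
p,d=r.capture("side"); cv2.imwrite('pics/side10.png',cv2.resize(p[120:230,200:310],None,fx=5,fy=5))
s=r.sense();t=s['tcp_pos'];print(t,s['wrist_force'],np.degrees(np.arctan2(-s['ee_rot'][1,0],-s['ee_rot'][0,0]))-4.8)
v=t[:2]-[.5791,-.2264]; print('r',np.hypot(*v),'theta',np.degrees(np.arctan2(-v[0],v[1]))-4.8)
E
```

```text
time_s: 18.27
tcp_pos: [0.555, -0.1577, 0.2098]
ee_rot: [[-0.94, -0.34, 0.003], [-0.34, 0.94, 0.001], [-0.003, 0.0, -1.0]]
wrist_force: [5.8, 4.8, -2.6]
gripper_width: 0.132
[ 0.55452469 -0.15791631  0.20982042] [ 6.3100369   4.13513269 -2.74720374] 15.135414441800958
r 0.07275960958384058 theta 14.940476492866413
```

View pics/side10.png

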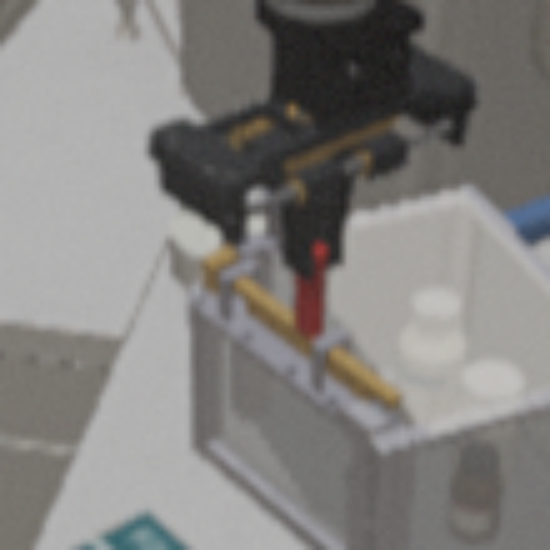

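```bash
python3 -m jog '[[[0.0017,0,0],[0,0,-0.26]],[[0.0033,-0.0001,0],[0,0,-0.52]],[[0.0050,-0.0002,0],[0,0,-0.78]],[[0.0066,-0.0003,0],[0,0,-1.04]],[[0.0083,-0.0005,0],[0,0,-1.30]],[[0.0099,-0.0007,0],[0,0,-1.56]],[[0.0115,-0.0009,0],[0,0,-1.82]],[[0.0132,-0.0012,0],[0,0,-2.08]],[[0.0148,-0.0015,0],[0,0,-2.34]],[[0.0159,-0.0018,0],[0,0,-2.52]]]'; python3 -m jog '[[[0,0,0],[0,0,0]],[[0,0,0],[0,0,0]],[[0,0,0],[0,0,0]],[[0,0,0],[0,0,0]],[[0,0,0],[0,0,0]],[[0,0,0],[0,0,0]],[[0,0,0],[0,0,0]],[[0,0,0],[0,0,0]],[[0,0,0],[0,0,0]],[[0,0,0],[0,0,0]]]';python3 - <<'E'
from h import *
s=r.sense();t=s['tcp_pos'];print(t,s['wrist_force'],np.degrees(np.arctan2(-s['ee_rot'][1,0],-s['ee_rot'][0,0]))-4.8)
v=t[:2]-[.5791,-.2264]; print('r',np.hypot(*v),'theta',np.degrees(np.arctan2(-v[0],v[1]))-4.8)
for n in("side","top"):
    p,d=r.capture(n); cv2.imwrite(f'pics/{n}11.png',p);np.save(f'pics/{n}11d.npy',d)
a=cv2.imread('pics/side11.png')[120:310,195:335];b=cv2.imread('pics/top11.png')[110:300,180:370]
cv2.imwrite('pics/c11.png',np.hstack([cv2.resize(a,None,fx=2.4,fy=2.4),cv2.resize(b,None,fx=2.4,fy=2.4)]))
E
```

```text
time_s: 19.15
tcp_pos: [0.5411, -0.1648, 0.2099]
ee_rot: [[-0.844, -0.537, 0.004], [-0.537, 0.844, 0.002], [-0.004, -0.001, -1.0]]
wrist_force: [6.6, 6.1, -3.8]
gripper_width: 0.139
time_s: 19.98
tcp_pos: [0.5411, -0.1648, 0.21]
ee_rot: [[-0.844, -0.536, 0.004], [-0.536, 0.844, 0.001], [-0.004, -0.001, -1.0]]
wrist_force: [6.7, 4.9, -2.6]
gripper_width: 0.135
[ 0.54108306 -0.16476457  0.20997172] [ 6.74002657  4.92109183 -2.64233133] 27.611509450814193
r 0.07241694525533125 theta 26.866426099968233
```

View pics/c11.png

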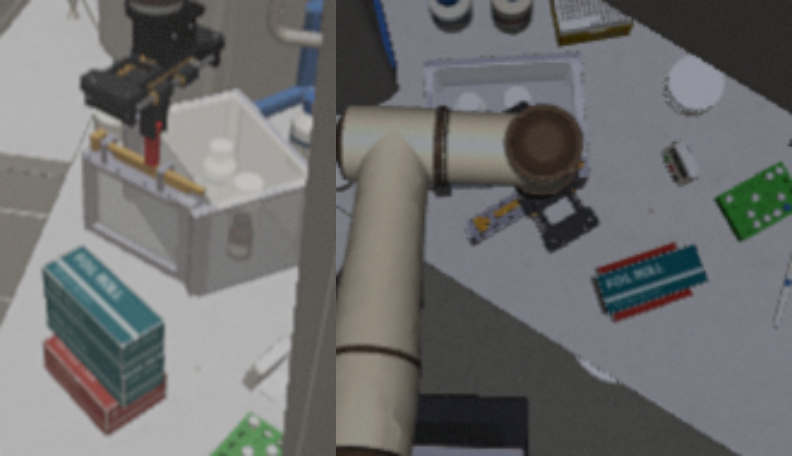

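```bash
python3 - <<'E'
from h import *
p,d=r.capture("side")
for o in r.cut_out("gate","side")[:1]:
    v,u=np.nonzero(o['region']&(d>0)); P=back("side",np.c_[u,v],d[v,u]); print(o['confidence'],len(P))
    k=(P[:,2]<.155)&(P[:,2]>.03); Q=P[k][:,:2]
    vx,vy,x0,y0=cv2.fitLine(Q.astype(np.float32),cv2.DIST_HUBER,0,.002,.001).ravel(); print('gate dir angle rel shut',(np.degrees(np.arctan2(-vx,vy))-4.8+90)%180-90)
overlay("side","pics/side11.png",[(boxpts(.42,-.342,19.6,.06,.155,.102,.154),(0,255,255)),(boxpts(.42,-.342,19.6,.09,.13,.0,.05),(0,0,255))],(208,210),62,85,7,'pics/ov11.png')
p2=cv2.imread('pics/top11.png'); S=6; u0,v0=270,197
c=cv2.resize(p2[v0:v0+60,u0:u0+80].astype(np.float32),None,fx=S,fy=S,interpolation=cv2.INTER_CUBIC)
m=((np.minimum(c[...,0],c[...,1])-c[...,2])>16).astype(np.uint8);k,lab,st,_=cv2.connectedComponentsWithStats(m)
q=np.argwhere(np.isin(lab,[j for j in range(1,k) if st[j,4]>300]))[:,::-1]
print('top carton',rect(atz("top",(q+.5)/S-.5+[u0,v0],.154)))
s=r.sense();print(s['time_s'],s['tcp_pos'],s['wrist_force'])
E
```

```text
0.79 2008
gate dir angle rel shut 26.623459
top carton [ 418.5 -341.6   58.7  155.4   20. ]
20.1833 [ 0.54107151 -0.16474933  0.20995434] [ 6.89201802  5.10246688 -2.62132134]
```

View pics/ov11.png

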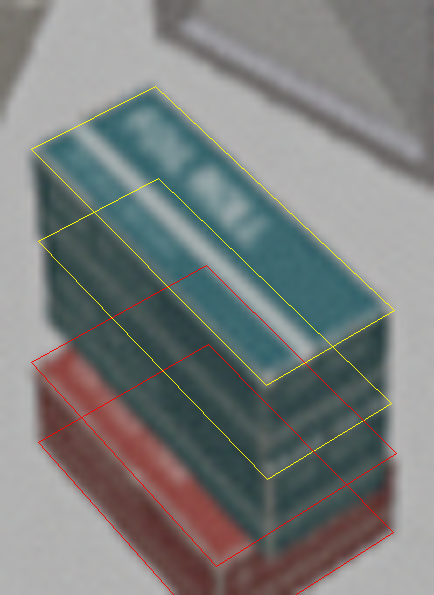

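```bash
python3 -m jog '[[[0.0003,-0.0003,0],[0,0,0]],[[0.0006,-0.0006,0],[0,0,-0.05]],[[0.0008,-0.0010,0],[0,0,-0.1]],[[0.0008,-0.0010,0],[0,0,-0.1]],[[0.0008,-0.0010,0],[0,0,-0.1]],[[0.0008,-0.0010,0],[0,0,-0.1]],[[0.0008,-0.0010,0],[0,0,-0.1]],[[0.0008,-0.0010,0],[0,0,-0.1]],[[0.0008,-0.0010,0],[0,0,-0.1]],[[0.0008,-0.0010,0],[0,0,-0.1]]]'; python3 - <<'E'
from h import *
s=r.sense();t=s['tcp_pos']; R=s['ee_rot'];print(t,'tool-frame force',R.T@s['wrist_force'],s['gripper_width'],np.degrees(np.arctan2(-R[1,0],-R[0,0]))-4.8)
v=t[:2]-[.5791,-.2264]; print('r',np.hypot(*v),'theta',np.degrees(np.arctan2(-v[0],v[1]))-4.8)
E
```

```text
time_s: 21.02
tcp_pos: [0.5404, -0.1652, 0.2096]
ee_rot: [[-0.839, -0.543, 0.002], [-0.543, 0.839, 0.003], [-0.003, 0.001, -1.0]]
wrist_force: [5.8, 7.6, -3.3]
gripper_width: 0.134
[ 0.54038055 -0.16524103  0.20955729] tool-frame force [-8.98059079  3.23610859  3.30206705] 0.133753156446186 28.120071679198016
r 0.07238518839559199 theta 27.53770231733792
```

```bash
python3 -c "
from station import r
print(r.finish_job())"
```

```text
the job is handed in; nothing more can be done
None
```

The teal carton is on the column and the cage gate is ajar, with the arm still holding the red handle. I handed the job in at about 21 s. `finish_job` gives no verdict, so the result below rests on my own checks.

**Carton:** I gripped it across its 60 mm width and set it down with about 5 N of contact. The top camera puts it at (418.5, -341.6) mm with a yaw of 20.0°. The carton below it was measured at about (420, -342) mm and 19.6°. The side view shows one flush block. The column's outlines from before the placing still fit it to about a pixel (2 to 3 mm).

**Bolt:** I lifted it 10 mm, carrying about 3 N, which matches its weight. I then drew it 44.6 mm until it met its stop. A last nudge of about 1 mm before handing in again pressed on the stop, at about 3 N.

**Gate:** It is held against its spring with about 9 N.

| Check | Gate angle |
|---|---|
| Position of the handle grip | 27.5° |
| Gripper orientation | 28.1° |
| Plane fitted to the gate in the side depth picture, before the last 0.5° nudge | 26.6° |

These differ by about 1°, and all lie within 25 to 30°. No check failed.

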